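# Clamp a pine block in the ratchet bench clamp

## Task

Move the pine block into the bench clamp until its long side is flat against the back fence, then pump the clamp's lever with full down-strokes, letting it spring fully back up after each one, because every stroke moves the jaw only one tooth. Stop at the first stroke that leaves the block pinned against the anvil with the sprung pad pushed in by at least 7 mm: never let the pad bottom out. Close the jaw only with the lever, never by pushing the jaw or its pad, and leave the other things on the bench where they are.

Things in the scene. Friction and masses are not known exactly. Their poses are not given: they have to be found in the camera images.
- clamp: Grey ratchet clamp fixed to the bench, 490 mm long along its y, open at its -x side and top. Origin: corner at bench height where the back fence's face (x = 0) meets the anvil's face (y = 0); z up. Fence: x 0 to 20, y -430 to 30, 35 mm high. Dark cheeks: x -58 to -2, y -360 to -290, 91 mm high. The slot has no floor, blocks slide on the bench. Seated, the pine block's origin is at x -30, y -80 mm.
- anvil (a point): Middle of the anvil's face at bench height, x = -25 mm, y = 0 in the clamp's frame. The anvil is the fixed block (x -70 to 20, y 0 to 30 mm, 50 mm high) that the pine block's end is pressed against.
- jaw: Sliding jaw: grey carriage (50 x 20 mm, 48 mm high) with a toothed rack behind it. Its origin is the clamp's origin with the jaw fully open and moves along the clamp's +y as it closes, 87 mm at most; tooth pitch 14 mm. A holding pawl keeps it from sliding back. It starts 0 to 27 mm closed; the pad meets a seated block at 55 mm.
- pad_face (a point): Centre of the face of the jaw's sprung pad (dark plate 50 mm wide, 10 mm thick, 5 to 39 mm above the bench), which presses on the block's end; at x = -30, z = 22 mm in the clamp's frame. While free the pad stands 32 mm ahead of the carriage on two rods.
- pad (a joint): How far the sprung pad is pushed in towards its carriage, in m: 0 free, 0.032 bottomed out; spring 500 N/m.
- lever (a joint): Pump lever, rad: 0 up (it springs back there by itself when let go), 0.48 down on its stop. A stroke to at least 0.46 and back to 0 moves the jaw on by one tooth (the first perhaps less); much shorter ones do not. The jaw comes forward as the lever goes down; when it is let up a loaded jaw settles back a few mm on its pawl.
- lever_press (a point): Centre of the top of the lever's black rubber paddle (40 mm wide, 52 mm long), the place to press down on: 112 mm above the bench with the lever up, 58 mm fully down. The lever's pivot, parallel to the clamp's x axis, is at x -30, y -328, z 77 mm in the clamp's frame, the paddle 114 mm from it towards -y. Pressing takes 4 to 6 N, up to 10 N as the pad is pushed in.
- pine_block: The workpiece: pale pine block, 60 (x) x 160 (y) x 40 (z) mm, 0.15 to 0.4 kg, lying flat on the bench in front of the clamp's open side. Origin at the centre of its underside, y along its length.
- beam_offcut: Bystander: larger, dark rough beam offcut, 90 x 200 x 40 mm, left of the clamp; too big for it. Origin at the centre of its underside.
- duct_tape: Bystander: roll of grey tape lying flat, 100 mm across, 48 mm high.

How it is judged:
By the outcome, as a careful person would: the job done as asked, in the order asked, and still so for the second after the job is handed in, with the robot touching nothing.
It also fails if it takes over 58 s, if anything falls off the work surface, if the arm or the gripper's body presses on something with over 40 N, if the wrist force passes 120 N, or if a joint passes its speed limit or range.

## Robot

A 6-joint arm with a two-finger parallel gripper is mounted at the origin on a cart in front of the work surface, level with it; the furniture and walls round the work are solid. World frame = base frame: x ahead of the robot, y to its left, z up, the work surface at z = 0. Lengths are in m, angles in rad, forces in N, time in s.
With the tool pointing down it reaches from about 0.25 to 0.775 m from the base axis. Payload 4 kg.
Tool frame: the origin (TCP) lies at the very end of the fingers, on their centre line; the grasp point (between the pads) lies 19 mm behind it; z points along the fingers, y is the line along which they close (so a half turn about z gives the same grasp; the last joint's range is limited). The gripper opens to 94 mm and grips with 3 to 60 N. Pads are 16 mm wide; open, the fingers measure 119 mm over their backs; the gripper's body (75 mm by 177 mm) begins 78 mm behind the grasp point.
Start: joints at [-0.103, 0.087, 1.371, -0, 1.684, -0.103], TCP at [0.55, -0, 0.206] pointing down, gripper open.
Joint ranges: [-3.1, 3.1], [-0.76, 2.03], [0.27, 2.55], [-1.08, 4.22], [0.17, 2.65], [-2.57, 2.57]. Speed limits (rad/s): [2.79, 2.79, 3.14, 3.14, 3.14, 3.14].

## Interface

Orientations are given as [roll, pitch, yaw] about the fixed x, y, z axes, in that order (R = Rz(yaw) Ry(pitch) Rx(roll)).
In Python, from bench import robot gives the robot as it stands. The module is installed in compiled form; this text tells all that it offers.
- The arm moves only by the tool move_arm, never from a script. Its argument "deltas" is one flat list of numbers, 7 for each row, row after row: the turn, a rotation vector about the tool's x, y, z in rad, then the shift along the tool's x, y, z in cm, then the closure, from -1 (fully open) to 1 (shut). A call has 1 to 8 rows; each row is the pose to reach, as a shift and turn from the pose commanded when the call began, along the tool's axes at that moment; what a row does not reach only later rows make up. A row lasts 1/10 s, in which the tool goes at most 50 mm and 8.59 degrees, less where a joint would pass 70% of its speed; a pose out of reach is approached as far as the arm can. A call with a gripper value outside its range is refused whole. The fingers move at their own pace and stop on an object; the grip force is fixed at half the most. Time passes only in rows, so rows that repeat a pose let the fingers close. It gives the time, the measured TCP pose, the force, the opening and the grip force at its end, in the units of the state.
- robot.get_obs(): the state, without advancing time (a new reading comes with each control period).
- robot.snapshot(name): name is "scene" or "side" or "wrist"; returns a dict with "image" (480x640x3 uint8, red, green, blue), "depth" (480x640 float32, m along the optical axis (not along the pixel's ray), 0 where there is no reading), "fov_y" (degrees; the focal length in pixels is half the picture's height over the tangent of half this angle, whatever the lens; pixels are square), "cx", "cy" (the principal point, pixels), "origin" and "orientation" of the camera in the world; the wrist camera has in their place "T_tool_cam" (4x4, takes a point from camera to tool coordinates, whose origin is the TCP and whose axes are the flange's). Camera axes: x right, y up, looking along -z (the intrinsics and any distortion apply to the point x, -y, -z); pixel columns grow to the right and rows downward; lengths in m; the calibration is good to about 2 mm. A picture is of the moment at which its call begins: read the wrist's pose just before it.
- robot.close_job(): hands the job in; it is judged then, once.
The state is a dict: "time": time; "joint_positions": joint angles; "qvel": joint speeds; "joint_torque": joint torques, N m; "tool_pos": TCP position; "ee_rot": TCP orientation; "wrist_force": force on the tool from outside, world axes, zero at the start; "wrist_torque": the same for the moment, N m; "width": finger opening in m; "finger_force": force on a finger pad.
Only numpy, scipy, OpenCV 4.12 (cv2) and the standard library are available. Lean on these libraries where they do the work, as an engineer would, in place of code of your own. Each camera call takes 0.05 s, during which the arm holds its last target. There are 200 camera calls.

## Working session

There is one attempt and no reset: what is moved stays moved. The work goes in short steps, Python scripts to look and compute and a tool call to move; the robot and the scene stay as the last step left them, time stands still between calls to the robot, and variables do not carry over. Pictures are saved under pics/ and viewed, at most 10 in all, crops included, and the job is handed in when it is done.

Besides the shell and the picture viewer there is one more tool, called after "Request:" by a JSON object that holds its "name" and its "arguments". move_arm: Moves the arm, as the interface text tells. Its arguments: {"type":"object","properties":{"deltas":{"type":"array","items":{"type":"number"}}},"required":["deltas"]}

```bash
mkdir -p pics; cat > h.py <<'E'
import numpy as np, cv2
from bench import robot
from scipy.spatial.transform import Rotation as R
def snap(n):
    o=robot.get_obs(); s=robot.snapshot(n)
    s['n']=n
    if n=='wrist':
        T=np.eye(4);T[:3,:3]=rot(o['ee_rot']);T[:3,3]=o['tool_pos'];s['T']=T@np.array(s['T_tool_cam'])
    else:
        T=np.eye(4);T[:3,:3]=rot(s['orientation']);T[:3,3]=s['origin'];s['T']=T
    s['f']=240/np.tan(np.radians(s['fov_y'])/2)
    return s
def rot(a):
    a=np.array(a,float)
    return a if a.shape==(3,3) else R.from_euler('xyz',a).as_matrix()
def cloud(s):
    v,u=np.mgrid[0:480,0:640]; d=s['depth']
    P=np.stack([(u-s['cx'])/s['f']*d,-(v-s['cy'])/s['f']*d,-d],-1)
    W=P@s['T'][:3,:3].T+s['T'][:3,3]; W[d==0]=np.nan
    return W
def ray(s,u,v,z):
    d=s['T'][:3,:3]@np.array([(u-s['cx'])/s['f'],-(v-s['cy'])/s['f'],-1]);o=s['T'][:3,3]
    return o+d*(z-o[2])/d[2]
def save(s,name): cv2.imwrite('pics/'+name,s['image'][:,:,::-1])
E
python3 - <<'E'
from h import *
o=robot.get_obs();print(o)
for n in('scene','side'):
    s=snap(n);print({k:v for k,v in s.items() if k not in('image','depth','T')});save(s,n+'0.png');np.savez(''+n+'0.npz',W=cloud(s),im=s['image'])
E
```

```text
{'time': 0.0, 'joint_positions': array([-1.03080207e-01,  8.79671053e-02,  1.37222083e+00, -1.08801922e-05,
        1.68354820e+00, -1.03104130e-01]), 'qvel': array([ 7.33457860e-05, -5.76359848e-04,  7.43289870e-04, -1.96762876e-03,
       -1.68653144e-04,  6.42924449e-04]), 'joint_torque': array([ 1.28542815e-03, -3.40182602e+01, -3.02423716e+01,  7.18220207e-02,
        3.29729996e-02, -1.13141955e-04]), 'tool_pos': array([5.49478556e-01, 5.63976007e-05, 2.04314484e-01]), 'ee_rot': array([-3.13945945e+00, -2.09853352e-04,  1.57081881e+00]), 'wrist_force': array([0.2133947 , 0.16184251, 0.01034438]), 'wrist_torque': array([-0.0417277 ,  0.03695779,  0.01095078]), 'finger_force': 0.0, 'width': 0.09406871174407958}
{'fov_y': 48.96556389998737, 'cx': 319.2987291319168, 'cy': 238.89477422295673, 'origin': array([-0.31302717, -0.55059011,  0.59160762]), 'orientation': array([ 1.12358703,  0.02100313, -0.95130186]), 'n': 'scene', 'f': np.float64(527.0516027919541)}
{'fov_y': 56.50654459773894, 'cx': 320.6842913129544, 'cy': 244.10245423757266, 'origin': array([0.40737631, 0.93984069, 0.7274698 ]), 'orientation': array([ 0.93855142,  0.01513678, -3.01702671]), 'n': 'side', 'f': np.float64(446.6005443500126)}
```

View pics/scene0.png

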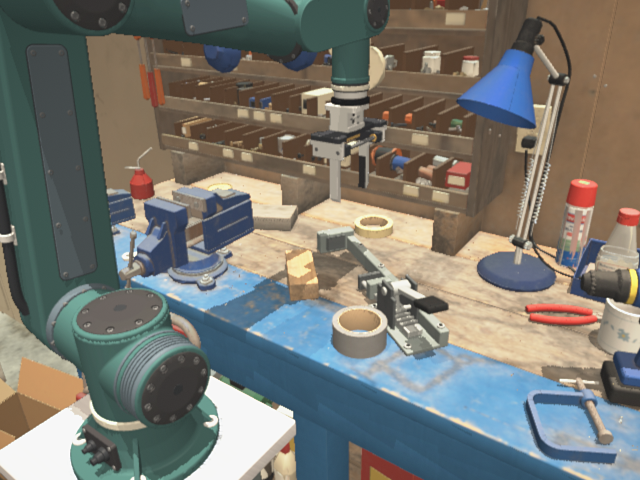

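View pics/side0.png

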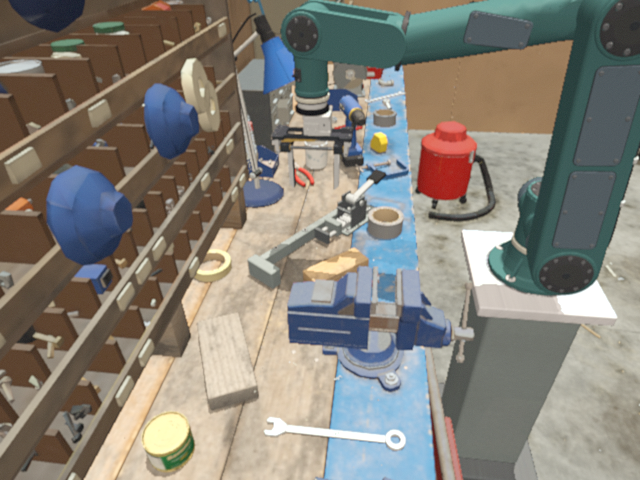

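The scene view shows the anvil near (335,240), black paddle (432,303), pine block (300,272) and tape (360,330). In the side view the anvil is at (265,268), the block at (335,265), the tape at (385,222), and the vise is next to the block. Next I'll build a top-down map from both depth images.

```bash
python3 - <<'E'
from h import *
x0,x1,y0,y1=0.25,0.85,-0.45,0.3; k=1000
H=np.zeros((int((x1-x0)*k),int((y1-y0)*k)));C=np.zeros(H.shape+(3,),np.uint8)
for n in('scene','side'):
    d=np.load(n+'0.npz');W=d['W'].reshape(-1,3);c=d['im'].reshape(-1,3)
    m=(W[:,0]>x0)&(W[:,0]<x1)&(W[:,1]>y0)&(W[:,1]<y1)&(W[:,2]<.16)&(W[:,2]>-.02)
    W=W[m];c=c[m];i=((x1-W[:,0])*k).astype(int).clip(0,H.shape[0]-1);j=((y1-W[:,1])*k).astype(int).clip(0,H.shape[1]-1)
    o=np.argsort(W[:,2])
    for a,b,z,q in zip(i[o],j[o],W[o,2],c[o]):
        if z>=H[a,b]: H[a,b]=z;C[a,b]=q
C=cv2.dilate(C,np.ones((2,2)))
for t in np.arange(.3,.85,.1): r=int((x1-t)*k);cv2.line(C,(0,r),(12,r),(255,0,255),2)
for t in np.arange(-.4,.3,.1): r=int((y1-t)*k);cv2.line(C,(r,0),(r,12),(255,0,255),2)
cv2.imwrite('pics/top0.png',C[:,:,::-1])
E
```

```text
(no output)
```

View pics/top0.png

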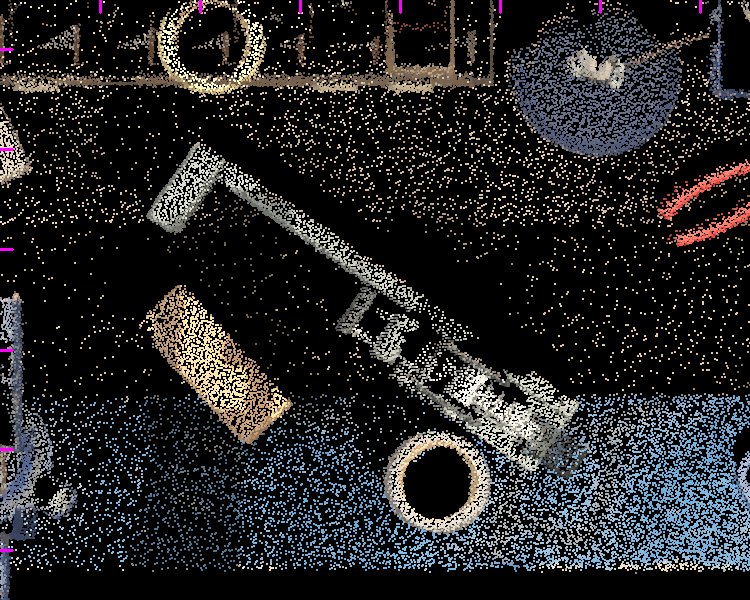

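The top map (1 mm/px) is clean. It shows the anvil at (185,190), the fence running to about (430,310), the paddle at (565,455), the block at (218,365) and the tape at (437,480). Now I'll fit the block and clamp.

```bash
cat > fit.py <<'E'
from h import *
def pts(W,lo,hi,zl,zh):
    W=W.reshape(-1,3);m=(W[:,:2]>lo).all(1)&(W[:,:2]<hi).all(1)&(W[:,2]>zl)&(W[:,2]<zh);return W[m]
E
python3 - <<'E'
from fit import *
L=[np.load(n+'0.npz')['W'] for n in('scene','side')]
for n,W in zip(('scene','side','both'),L+[np.concatenate([l.reshape(-1,3) for l in L])]):
    b=pts(W,(.40,0.0),(.58,.17),.034,.046)
    print(n,'block',len(b),b[:,2].mean(),cv2.minAreaRect((b[:,:2]*1000).astype(np.float32)))
    a=pts(W,(.60,.085),(.72,.16),.046,.056)
    print(' anvil',len(a),a[:,2].mean() if len(a) else 0,cv2.minAreaRect((a[:,:2]*1000).astype(np.float32)) if len(a) else 0)
    f=pts(W,(.54,-.12),(.72,.085),.031,.039)
    r=cv2.minAreaRect((f[:,:2]*1000).astype(np.float32));c=f[:,:2].mean(0);v=np.linalg.svd(f[:,:2]-c)[2][0]
    print(' fence',len(f),f[:,2].mean(),r,c,v,np.degrees(np.arctan2(v[0],v[1])))
    d=(f[:,:2]-c)@[-v[1],v[0]];print(' spread pct',np.percentile(d*1000,[2,50,98]))
    t=pts(W,(.3,-.2),(.45,-.08),.042,.054);print(' tape',cv2.minAreaRect((t[:,:2]*1000).astype(np.float32)))
    # paddle
    p=pts(W,(.34,-.31),(.45,-.22),.100,.125);print(' paddle',len(p),p.mean(0) if len(p) else 0,cv2.minAreaRect((p[:,:2]*1000).astype(np.float32)) if len(p) else 0)
E
```

```text
scene block 1007 0.03970210472733113 ((486.0562438964844, 83.96162414550781), (164.80886840820312, 60.08668518066406), 42.091548919677734)
 anvil 194 0.04933147553324803 ((662.603759765625, 111.2750244140625), (33.42823791503906, 89.50035858154297), 55.4740104675293)
 fence 497 0.03487519607679599 ((604.4541015625, -9.499847412109375), (241.72792053222656, 50.23178482055664), 55.35938262939453) [ 0.60744699 -0.02464545] [-0.59149116 -0.80631149] -143.73710333625255
 spread pct [-28.13807787   0.7635703   13.41642126]
 tape ((383.34722900390625, -136.63092041015625), (129.6326446533203, 99.38720703125), 8.882177352905273)
 paddle 472 [ 0.395275   -0.26045253  0.11102054] ((405.49322509765625, -252.09878540039062), (70.22026824951172, 41.50243377685547), 54.507720947265625)
side block 1024 0.03846095117723354 ((488.042724609375, 88.52043151855469), (160.52407836914062, 64.09976196289062), 41.700111389160156)
 anvil 265 0.048319455553022375 ((663.8590087890625, 116.4792251586914), (31.278949737548828, 91.38182830810547), 55.068092346191406)
 fence 398 0.033684830060463924 ((597.17565917
[... 553 characters left out ...]
62145996094, 64.57829284667969), 42.01412582397461)
 anvil 459 0.04874719384531819 ((662.5743408203125, 113.7447509765625), (37.46429443359375, 92.34848022460938), 55.4740104675293)
 fence 895 0.03434584895444944 ((600.6943969726562, -10.136138916015625), (247.04920959472656, 55.69489669799805), 55.35938262939453) [ 0.6082532 -0.0219593] [-0.59111203 -0.80658947] -143.76403895453717
 spread pct [-28.6311355    1.05949439  13.81261614]
 tape ((382.96490478515625, -134.18460083007812), (129.6326446533203, 104.3392333984375), 8.882177352905273)
 paddle 663 [ 0.39742792 -0.25694675  0.11033629] ((405.43048095703125, -249.87551879882812), (73.9330825805664, 43.59581756591797), 55.077213287353516)
```

```bash
python3 - <<'E'
from fit import *
s=snap('wrist');save(s,'w0.png');W=cloud(s);np.savez('w0.npz',W=W,im=s['image'])
print(s['T'],s['f']); print(np.nanpercentile(W.reshape(-1,3),[2,50,98],axis=0))
for n in('scene','side'):
    V=np.load(n+'0.npz')['W']; p=pts(V,(.3,.12),(.6,.4),.05,.3); print(n,p.min(0),p.max(0),np.percentile(p[:,1],[0,1,5,10]))
E
```

```text
[[ 9.99997926e-01 -1.07398822e-03  1.73073256e-03  5.48972427e-01]
 [ 5.74201784e-04  9.63874781e-01  2.66355170e-01  7.71286159e-02]
 [-1.95427178e-03 -2.66353624e-01  9.63873398e-01  3.83720663e-01]
 [ 0.00000000e+00  0.00000000e+00  0.00000000e+00  1.00000000e+00]] 402.754045341982
[[-3.06134702e-01 -3.25387241e-01 -8.18027844e-01]
 [ 5.44835135e-01  2.25719241e-02 -3.45425115e-05]
 [ 8.23650001e-01  1.73563142e-01  3.25407207e-01]]
scene [0.30011695 0.26116655 0.05001345] [0.5586967  0.37145839 0.19024447] [0.26116655 0.26524869 0.2680304  0.27356424]
side [0.30002908 0.26905325 0.05000398] [0.55545566 0.37503564 0.18953893] [0.26905325 0.27656354 0.29311437 0.30358595]
```

View pics/w0.png

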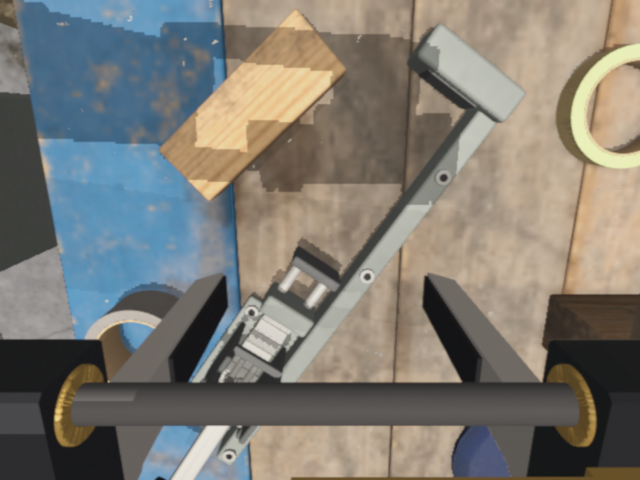

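The wrist view shows the block (corners near (295,10), (345,68), (209,200), (161,150)), the anvil (467,72), the fence, and the pad with its two rods at about (310,270). Now a precise fit from it.

```bash
python3 - <<'E'
from fit import *
W=np.load('w0.npz')['W']
b=pts(W,(.40,0.0),(.58,.17),.036,.044);print('block',len(b),b[:,2].mean(),cv2.minAreaRect((b[:,:2]*1000).astype(np.float32)))
a=pts(W,(.60,.07),(.72,.17),.046,.054);print('anvil',len(a),a[:,2].mean(),cv2.minAreaRect((a[:,:2]*1000).astype(np.float32)))
th=np.radians(-34.7)
for th in np.radians([-34.3,-34.7,-35.1]):
    Rm=np.array([[np.cos(th),-np.sin(th)],[np.sin(th),np.cos(th)]]);o=np.array([.6752,.0873])
    f=pts(W,(.45,-.2),(.72,.12),.032,.038);q=(f[:,:2]-o)@Rm*1000;f=f[(abs(q[:,0]-10)<17)&(q[:,1]<-8)];q=q[(abs(q[:,0]-10)<17)&(q[:,1]<-8)]
    for y in range(-260,-10,50):
        m=(q[:,1]>y)&(q[:,1]<y+50);print(y,m.sum(),np.percentile(q[m,0],[3,97]).round(1),end=' ')
    print()
q=(a[:,:2]-o)@Rm*1000;print('anvil pct',np.percentile(q,[1,99],axis=0))
th=np.radians(-34.7);Rm=np.array([[np.cos(th),-np.sin(th)],[np.sin(th),np.cos(th)]])
j=W.reshape(-1,3);j=j[np.isfinite(j).all(1)];q=(j[:,:2]-o)@Rm*1000
for nm,zl,zh in(('pad',.036,.042),('carr',.045,.051)):
    m=(abs(q[:,0]+30)<20)&(j[:,2]>zl)&(j[:,2]<zh)&(q[:,1]<-170)&(q[:,1]>-290);h=np.histogram(q[m,1],np.arange(-290,-165,3))
    print(nm,[(int(e),int(c)) for c,e in zip(*h) if c>3])
E
```

```text
block 14912 0.04004817664398795 ((486.5316162109375, 87.45079040527344), (159.96908569335938, 60.26823806762695), 42.11634826660156)
anvil 4630 0.04974453866323995 ((662.8007202148438, 114.168701171875), (30.327991485595703, 89.74637603759766), 55.37588882446289)
-260 951 [-1.2 16.8] -210 894 [-1.1 17.3] -160 1151 [-0.8 17.5] -110 1177 [-0.5 17.9] -60 1292 [-0.2 18.1] 
-260 954 [ 0.4 18.4] -210 900 [ 0.2 18.6] -160 1149 [ 0.2 18.5] -110 1178 [ 0.1 18.5] -60 1289 [ 0.  18.3] 
-260 958 [ 2.  20.1] -210 905 [ 1.3 19.9] -160 1150 [ 1.1 19.4] -110 1178 [ 0.7 19.1] -60 1288 [ 0.3 18.6] 
anvil pct [[-69.47100447   0.24263374]
 [ 17.20765728  28.95290089]]
pad [(-233, 112), (-200, 100), (-197, 140), (-194, 138), (-191, 81)]
carr [(-251, 106), (-248, 128), (-245, 131), (-242, 130), (-239, 129), (-236, 154), (-233, 72)]
```

Request:
{"name": "move_arm", "arguments": {"deltas": [0,0,0.14,1.5,-1.1,1.8,-1,0,0,0.28,3,-2.2,3.6,-1,0,0,0.42,4.5,-3.3,5.4,-1,0,0,0.56,6,-4.4,7.2,-1,0,0,0.7,7.5,-5.5,9,-1,0,0,0.836,8.75,-6.35,10.6,-1,0,0,0.836,8.75,-6.35,12.6,-1,0,0,0.836,8.75,-6.35,12.6,-1]}}

```text
time: 0.95
tool_pos: [0.4837, 0.0877, 0.0762]
ee_rot: [-3.137, 0.006, 0.736]
wrist_force: [-0.0, -0.5, -0.0]
width: 0.0938
finger_force: 0.0
```

Request:
{"name": "move_arm", "arguments": {"deltas": [0,0,0,0.1,0.1,3,-1,0,0,0,0.2,0.2,6,-1,0,0,0,0.2,0.2,6.5,-1,0,0,0,0.2,0.2,6.5,0.2,0,0,0,0.2,0.2,6.5,1,0,0,0,0.2,0.2,6.5,1,0,0,0,0.2,0.2,6.5,1,0,0,0,0.2,0.2,6.5,1]}}

```text
time: 1.75
tool_pos: [0.4898, 0.088, 0.0157]
ee_rot: [-3.141, -0.002, 0.735]
wrist_force: [-1.3, 2.0, 2.8]
width: 0.0598
finger_force: 30.0
```

Request:
{"name": "move_arm", "arguments": {"deltas": [0,0,0,0,0,-1,1,0,0,-0.06,1,1,-1,1,0,0,-0.12,2,3,-1,1,0,0,-0.18,3,5,-1,1,0,0,-0.232,4,7,-1,1,0,0,-0.232,4.54,8,-1,1,0,0,-0.232,4.54,9,-1,1,0,0,-0.232,4.54,9,-1,1]}}

```text
time: 2.55
tool_pos: [0.5835, 0.0501, 0.0243]
ee_rot: [-3.141, 0.001, 0.965]
wrist_force: [0.1, 0.7, -2.1]
width: 0.0599
finger_force: 30.0
```

```bash
cat >> fit.py <<'E'
th=np.radians(-34.6);Rm=np.array([[np.cos(th),-np.sin(th)],[np.sin(th),np.cos(th)]]);O=np.array([.6744,.0877])
def tc(p): return (np.asarray(p)[...,:2]-O)@Rm*1000
def meas(n,pic=None):
    s=snap(n);W=cloud(s).reshape(-1,3)
    if pic: save(s,pic)
    W=W[np.isfinite(W).all(1)];return tc(W),W[:,2]*1000,s
E
python3 - <<'E'
from fit import *
o=robot.get_obs();print(o['time'],tc(o['tool_pos']),o['tool_pos'],o['ee_rot'],o['width'])
q,z,s=meas('wrist')
m=(z>38)&(z<60)&(q[:,0]<-15)&(q[:,0]>-110)&(q[:,1]>-180)&(q[:,1]<-3)
print(m.sum(),np.percentile(q[m],[0.5,99.5],axis=0),z[m].mean())
E
```

```text
2.55 [-53.47812278 -82.54598937] [0.58350699 0.05012061 0.02431457] [-3.14147073e+00  7.33998669e-04  9.65165243e-01] 0.05985076489722352
44761 [[ -91.41818919 -163.12761348]
 [ -19.2400894    -6.10455891]] 48.55745766155539
```

Request:
{"name": "move_arm", "arguments": {"deltas": [0,0,0,0.2,0,0.5,1,0,0,0,0.3,0,0.85,1,0,0,0,0.3,0,0.85,1,0,0,0,0.3,0,0.85,-0.49,0,0,0,0.3,0,0.85,-0.49,0,0,0,0.3,0,-1,-0.49,0,0,0,0.3,0,-4,-0.49,0,0,0,0.3,0,-6,-0.49]}}

```text
time: 3.4
tool_pos: [0.586, 0.0535, 0.0868]
ee_rot: [3.139, -0.002, 0.967]
wrist_force: [0.2, 0.2, 0.5]
width: 0.07
finger_force: 0.0
```

Request:
{"name": "move_arm", "arguments": {"deltas": [0,0,-0.14,0,-1,0,-1,0,0,-0.28,0,-2,0,-1,0,0,-0.42,0,-3,0,-1,0,0,-0.56,0,-4,0,-1,0,0,-0.7,0,-5,0,-1,0,0,-0.84,0,-5.5,0,-1,0,0,-0.98,0,-5.5,0,-1,0,0,-1.12,0,-5.5,0,-1]}}

```text
time: 4.2
tool_pos: [0.54, 0.0849, 0.0852]
ee_rot: [3.14, 0.001, 2.093]
wrist_force: [-0.3, 0.8, 0.8]
width: 0.0941
finger_force: 0.0
```

Request:
{"name": "move_arm", "arguments": {"deltas": [0,0,-0.14,0,0,0,-1,0,0,-0.28,0,0,0,-1,0,0,-0.42,0,0,0,-1,0,0,-0.451,0,0,0,-1,0,0,-0.451,0,0,0,-1]}}

```text
time: 4.7
tool_pos: [0.5401, 0.0848, 0.085]
ee_rot: [3.141, 0.001, 2.538]
wrist_force: [-0.0, -0.5, -0.3]
width: 0.0939
finger_force: 0.0
```

```bash
python3 - <<'E'
from fit import *
o=robot.get_obs();print(o['time'],tc(o['tool_pos']),o['tool_pos'],o['ee_rot'],o['width'],o['joint_positions'])
q,z,s=meas('wrist','w1.png')
m=(z>38)&(z<42)&(q[:,0]<-8)&(q[:,0]>-110)&(q[:,1]>-180)&(q[:,1]<2)
print(m.sum(),cv2.minAreaRect(q[m].astype(np.float32)))
E
```

```text
4.7 [-108.89932023  -78.66228909] [0.54009312 0.08478801 0.08501904] [3.14087540e+00 8.88918192e-04 2.53765788e+00] 0.09391801637966188 [ 5.19852857e-02  1.33859403e-01  1.56132207e+00  2.64848031e-05
  1.44526927e+00 -9.14879890e-01]
19151 ((-56.09796142578125, -80.40152740478516), (161.88772583007812, 60.11408615112305), 89.89364624023438)
```

View pics/w1.png

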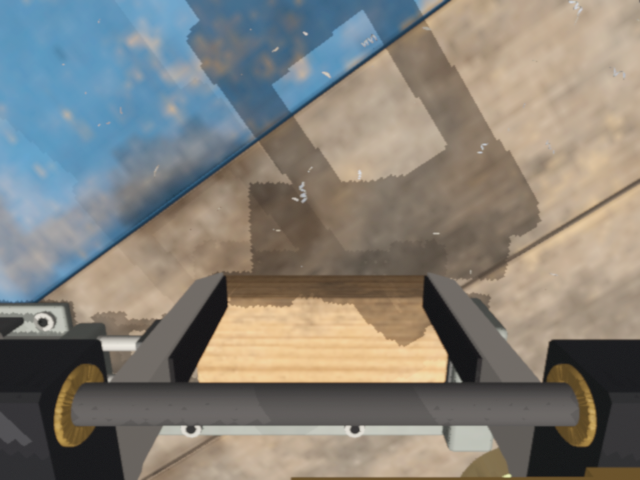

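The wrist view shows the block inside the clamp and parallel to it. Its near long edge is at row ~285, between the open fingers. Lower the fingers and push.

Request:
{"name": "move_arm", "arguments": {"deltas": [0,0,0,0,0,3.5,-1,0,0,0,0,0,6.5,-1,0,0,0,0,0,6.8,-1,0,0,0,-1,0,6.8,-1,0,0,0,-2,0,6.8,-1,0,0,0,-3,0,6.8,-1,0,0,0,-3.6,0,6.8,-1,0,0,0,-3.8,0,6.8,-1]}}

```text
time: 5.55
tool_pos: [0.5724, 0.0629, 0.0178]
ee_rot: [3.14, 0.001, 2.537]
wrist_force: [-2.1, 2.1, 1.8]
width: 0.0942
finger_force: 1.5
```

Request:
{"name": "move_arm", "arguments": {"deltas": [0,0,0,-0.1,0,0,-1,0,0,0,-0.2,0,0,-1,0,0,0,-0.3,0,0,-1]}}

```text
time: 5.85
tool_pos: [0.5734, 0.0617, 0.0167]
ee_rot: [3.141, -0.0, 2.538]
wrist_force: [-2.5, 2.1, 1.6]
width: 0.0939
finger_force: 1.5
```

```bash
python3 - <<'E'
from fit import *
o=robot.get_obs();print(o['time'],tc(o['tool_pos']),o['tool_pos'],o['ee_rot'],Rm.T@o['wrist_force'][:2])
E
```

```text
5.85 [-68.4155107  -78.76220694] [0.57336008 0.06171728 0.0166673 ] [ 3.14145056e+00 -2.34569880e-04  2.53813470e+00] [-3.23833747  0.27053079]
```

Request:
{"name": "move_arm", "arguments": {"deltas": [0,0,0,-0.15,0,0,-1,0,0,0,-0.3,0,0,-1,0,0,0,-0.3,0,0,-1]}}

```text
time: 6.15
tool_pos: [0.5735, 0.0617, 0.0166]
ee_rot: [-3.141, -0.007, 2.538]
wrist_force: [-8.3, 5.7, 7.4]
width: 0.0942
finger_force: 5.2
```

Request:
{"name": "move_arm", "arguments": {"deltas": [0,0,0,1,0,0,-1,0,0,0,3,0,0,-1,0,0,0,3.5,0,-4,-1,0,0,0,3.5,0,-9,-1,0,0,0,3.5,0,-14,-1,0,0,0,3.5,0,-18,1,0,0,0,3.5,0,-18,1]}}

```text
time: 6.85
tool_pos: [0.5513, 0.0793, 0.2047]
ee_rot: [3.133, 0.014, 2.538]
wrist_force: [0.5, -0.2, 1.0]
width: 0.0813
finger_force: 0.0
```

```bash
python3 - <<'E'
from fit import *
o=robot.get_obs();print(o['time'],tc(o['tool_pos']),o['tool_pos'],o['ee_rot'],o['wrist_force'])
for n in('wrist','side','scene'):
    q,z,s=meas(n)
    m=(z>37)&(z<43)&(q[:,0]<-3)&(q[:,0]>-110)&(q[:,1]>-172)&(q[:,1]<-4)
    print(n,m.sum(),cv2.minAreaRect(q[m].astype(np.float32)), np.percentile(q[m],[.5,99.5],axis=0).round(1))
E
```

```text
6.85 [-96.57909098 -76.8705194 ] [0.55125179 0.07926691 0.20468639] [3.13284826 0.01409047 2.53750202] [ 0.49456566 -0.19237374  1.02080144]
wrist 9608 ((-31.499685287475586, -82.80451965332031), (56.993072509765625, 157.5709686279297), 0.010779675096273422) [[ -59.4 -158.8]
 [  -3.3   -4.8]]
side 709 ((-31.874685287475586, -82.71965026855469), (57.93522644042969, 155.98477172851562), 0.4879770874977112) [[ -60.5 -158.2]
 [  -3.3   -5.6]]
scene 775 ((-30.873804092407227, -85.55998992919922), (55.652225494384766, 163.08106994628906), 0.08788763731718063) [[ -58.1 -164.5]
 [  -3.2   -5.6]]
```

Request:
{"name": "move_arm", "arguments": {"deltas": [0,0,0,-0.8,-4.5,0,1,0,0,0,-1.7,-9,0,1,0,0,0,-2.5,-13.5,0,1,0,0,0,-3.4,-18,0,1,0,0,0,-4.2,-22.5,0,1,0,0,0,-5,-27,0,1,0,0,0,-5.9,-31.5,0,1,0,0,0,-6.7,-36,0,1]}}

```text
time: 7.8
tool_pos: [0.3959, -0.2558, 0.1935]
ee_rot: [-3.142, -0.004, 2.538]
wrist_force: [0.5, -0.9, 0.4]
width: 0.0052
finger_force: 0.0
```

```bash
python3 - <<'E'
from fit import *
robot.get_obs()
for n in('side','scene','wrist'):
    q,z,s=meas(n,n+'2.png')
    m=(z>105)&(z<118)&(abs(q[:,0]+30)<30)&(q[:,1]>-480)&(q[:,1]<-400)
    if m.sum()>5: print(n,m.sum(),cv2.minAreaRect(q[m].astype(np.float32)),z[m].mean(), np.percentile(q[m],[1,99],axis=0).round(1))
    # dark paddle pixels
    g=s['image'].reshape(-1,3).max(1)[np.isfinite(cloud(s).reshape(-1,3)).all(1)]
    m&=g<70
    if m.sum()>5: print(' dark',m.sum(),np.percentile(q[m],[1,99],axis=0).round(1))
o=robot.get_obs();print(o['time'],tc(o['tool_pos']),o['tool_pos'],o['ee_rot'],o['wrist_force'])
E
```

```text
side 145 ((-30.234346389770508, -435.49273681640625), (40.93084716796875, 55.76333236694336), 1.0399912595748901) 110.55234826409482 [[ -50.8 -458.8]
 [ -10.4 -408.6]]
 dark 115 [[ -50.8 -455.5]
 [ -16.4 -410.3]]
scene 415 ((-28.518260955810547, -441.0710144042969), (51.64714813232422, 40.91521453857422), 89.41154479980469) 111.90112541862882 [[ -48.3 -465.8]
 [  -9.2 -416.3]]
 dark 350 [[ -48.5 -466. ]
 [ -12.9 -420.8]]
wrist 3992 ((-29.846546173095703, -438.43048095703125), (40.321746826171875, 51.36322784423828), 0.29642200469970703) 112.05041461781799 [[ -49.6 -463.3]
 [ -11.6 -413.8]]
 dark 3846 [[ -49.6 -462.2]
 [ -12.3 -413.9]]
7.95 [ -34.04013712 -441.24706296] [ 0.39582094 -0.25617703  0.19351473] [ 3.14154935 -0.0049801   2.53233704] [0.29799563 1.51617868 0.85633122]
```

Request:
{"name": "move_arm", "arguments": {"deltas": [0,0,0,-0.4,0.3,4,1,0,0,0,-0.4,0.3,7,1,0,0,0,-0.4,0.3,9,1,0,0,0,-0.4,0.3,10.5,1,0,0,0,-0.4,0.3,12,1,0,0,0,-0.4,0.3,13,1,0,0,0,-0.4,0.3,13.5,1,0,0,0,-0.4,0.3,13.5,1]}}

```text
time: 8.75
tool_pos: [0.4024, -0.2526, 0.0602]
ee_rot: [-3.141, -0.003, 2.54]
wrist_force: [-2.1, 1.1, 4.8]
width: 0.0005
finger_force: 2.4
```

Request:
{"name": "move_arm", "arguments": {"deltas": [0,0,0,0,0,0.2,1,0,0,0,0,0,0.4,1,0,0,0,0,0,0.4,1]}}

```text
time: 9.05
tool_pos: [0.4027, -0.2526, 0.0591]
ee_rot: [-3.141, -0.003, 2.54]
wrist_force: [-7.1, 2.8, 15.2]
width: 0.0003
finger_force: 7.5
```

Request:
{"name": "move_arm", "arguments": {"deltas": [0,0,0,0,0,-2,1,0,0,0,0,0,-4,1,0,0,0,0,0,-6,1,0,0,0,0,0,-8,1,0,0,0,0,0,-8,1]}}

```text
time: 9.55
tool_pos: [0.4046, -0.254, 0.1391]
ee_rot: [3.141, 0.004, 2.54]
wrist_force: [-0.1, 1.0, 0.1]
width: 0.0008
finger_force: 0.0
```

```bash
cat > jaw.py <<'E'
from fit import *
def prof(q,z,tag):
    m=(abs(q[:,0]+30)<20)&(z>44)&(z<52)&(q[:,1]<-120)&(q[:,1]>-285);c=q[m,1]
    m2=(abs(q[:,0]+30)<20)&(z>35)&(z<42)&(q[:,1]<-155)&(q[:,1]>-285);p=q[m2,1]
    h=lambda v:[(int(e),int(n)) for n,e in zip(*np.histogram(v,np.arange(-285,-120,3))) if n>2]
    print(tag,'carr',h(c),'\n   pad',h(p))
E
python3 - <<'E'
from jaw import *
for n in('side','scene'):
    W=np.load(n+'0.npz')['W'].reshape(-1,3);W=W[np.isfinite(W).all(1)];prof(tc(W),W[:,2]*1000,n+'0')
    q,z,s=meas(n);prof(q,z,n)
    m=(z>90)&(z<120)&(abs(q[:,0]+30)<25)&(q[:,1]>-470)&(q[:,1]<-400);print('paddle z',z[m].mean())
E
```

```text
side0 carr [(-249, 8), (-246, 9), (-243, 8), (-240, 8), (-237, 12), (-234, 6), (-231, 8)] 
   pad [(-234, 9), (-231, 13), (-198, 7), (-195, 11), (-192, 9), (-189, 8)]
side carr [(-231, 3), (-228, 11), (-225, 7), (-222, 11), (-219, 8), (-216, 11), (-213, 6)] 
   pad [(-216, 5), (-213, 16), (-180, 4), (-177, 8), (-174, 10), (-171, 10), (-162, 3), (-159, 12)]
paddle z 107.67212819323292
scene0 carr [(-255, 11), (-252, 19), (-249, 13), (-246, 10), (-243, 17), (-240, 13), (-237, 10)] 
   pad [(-255, 3), (-252, 12), (-204, 10), (-201, 30), (-198, 10), (-195, 13), (-192, 5)]
scene carr [(-237, 16), (-234, 20), (-231, 19), (-228, 13), (-225, 13), (-222, 13), (-219, 14), (-216, 3)] 
   pad [(-237, 15), (-234, 26), (-186, 8), (-183, 23), (-180, 16), (-177, 12), (-165, 21), (-162, 21), (-159, 16), (-156, 3)]
paddle z 110.78481438827173
```

Request:
{"name": "move_arm", "arguments": {"deltas": [0,0,0,0,0,2.5,1,0,0,0,0,0,4,1,0,0,0,0,0,5.5,1,0,0,0,0,0,7,1,0,0,0,0,0,7.6,1,0,0,0,0,0,8,1,0,0,0,0,0,8,1,0,0,0,0,0,8,1]}}

```text
time: 10.45
tool_pos: [0.4026, -0.2539, 0.0588]
ee_rot: [-3.141, -0.001, 2.538]
wrist_force: [-4.1, 2.2, 15.5]
width: 0.0006
finger_force: 7.6
```

Request:
{"name": "move_arm", "arguments": {"deltas": [0,0,0,0,0,-2,1,0,0,0,0,0,-4,1,0,0,0,0,0,-6,1,0,0,0,0,0,-8,1,0,0,0,0,0,-8,1]}}

```text
time: 10.95
tool_pos: [0.4038, -0.2547, 0.1384]
ee_rot: [-3.142, 0.003, 2.538]
wrist_force: [0.6, -0.3, -0.3]
width: 0.0001
finger_force: 0.0
```

```bash
python3 - <<'E'
from jaw import *
for n in('side','scene'):
    q,z,s=meas(n);prof(q,z,n)
    m=(z>90)&(z<120)&(abs(q[:,0]+30)<25)&(q[:,1]>-470)&(q[:,1]<-400);print('paddle z',z[m].mean())
E
```

```text
side carr [(-219, 3), (-216, 4), (-213, 10), (-210, 9), (-207, 8), (-204, 11), (-201, 12), (-198, 4)] 
   pad [(-201, 18), (-198, 8), (-168, 7), (-165, 7), (-162, 11), (-159, 6)]
paddle z 107.48509330266896
scene carr [(-222, 20), (-219, 18), (-216, 16), (-213, 14), (-210, 9), (-207, 15), (-204, 7)] 
   pad [(-225, 5), (-222, 25), (-219, 20), (-216, 3), (-174, 11), (-171, 22), (-168, 14), (-165, 14), (-162, 12), (-159, 17), (-156, 5)]
paddle z 110.71082437041355
```

Request:
{"name": "move_arm", "arguments": {"deltas": [0,0,0,0,0,2.5,1,0,0,0,0,0,4,1,0,0,0,0,0,5.5,1,0,0,0,0,0,7,1,0,0,0,0,0,7.6,1,0,0,0,0,0,8.1,1,0,0,0,0,0,8.1,1,0,0,0,0,0,8.1,1]}}

```text
time: 11.85
tool_pos: [0.4023, -0.2543, 0.0585]
ee_rot: [-3.141, -0.001, 2.538]
wrist_force: [-6.6, 2.9, 19.5]
width: 0.0005
finger_force: 9.7
```

Request:
{"name": "move_arm", "arguments": {"deltas": [0,0,0,0,0,-2,1,0,0,0,0,0,-4,1,0,0,0,0,0,-6,1,0,0,0,0,0,-8,1,0,0,0,0,0,-10,1,0,0,0,0,0,-14,1,0,0,0,0,0,-14,1]}}

```text
time: 12.55
tool_pos: [0.4045, -0.2557, 0.1997]
ee_rot: [-3.141, 0.006, 2.538]
wrist_force: [1.2, 0.5, 0.1]
width: 0.0007
finger_force: 0.0
```

```bash
python3 - <<'E'
from jaw import *
for n in('side','scene'):
    q,z,s=meas(n);prof(q,z,n)
    m=(z>90)&(z<120)&(abs(q[:,0]+30)<25)&(q[:,1]>-470)&(q[:,1]<-400);print('paddle z',z[m].mean())
o=robot.get_obs();print(tc(o['tool_pos']))
E
```

```text
side carr [(-207, 4), (-204, 12), (-201, 6), (-198, 6), (-195, 11), (-192, 10), (-189, 7)] 
   pad [(-192, 6), (-189, 15), (-171, 3), (-168, 6), (-165, 10), (-162, 7), (-159, 10), (-156, 3)]
paddle z 107.42753402414473
scene carr [(-213, 9), (-210, 25), (-207, 21), (-204, 13), (-201, 11), (-198, 12), (-195, 13), (-192, 3)] 
   pad [(-213, 15), (-210, 25), (-207, 5), (-174, 10), (-171, 22), (-168, 18), (-165, 10), (-162, 15), (-159, 14), (-156, 6)]
paddle z 110.74969342963315
[ -29.35485332 -435.76024772]
```

Request:
{"name": "move_arm", "arguments": {"deltas": [0,0,0,-1,4,0,1,0,0,0,-2,8,0,1,0,0,0,-3,12,0,1,0,0,0,-4,16,0,1,0,0,0,-4.9,20,0,1,0,0,0,-4.9,24,0,1,0,0,0,-4.9,24.6,0,1,0,0,0,-4.9,24.6,0,1]}}

```text
time: 13.45
tool_pos: [0.5821, -0.0787, 0.1931]
ee_rot: [-3.139, -0.005, 2.54]
wrist_force: [-0.1, -1.6, -0.4]
width: 0.0
finger_force: 0.0
```

```bash
python3 - <<'E'
from jaw import *
q,z,s=meas('wrist','w5.png');
for x in (-48,-40,-30,-20,-12):
  m=(abs(q[:,0]-x)<4)&(z>46)&(z<51)&(q[:,1]<-150)&(q[:,1]>-260)
  p=(abs(q[:,0]-x)<4)&(z>36.5)&(z<39.6)&(q[:,1]<-150)&(q[:,1]>-180)
  b=(abs(q[:,0]-x)<4)&(z>39.6)&(z<42)&(q[:,1]<-100)&(q[:,1]>-180)
  f=lambda k:np.percentile(q[k,1],[1,99]).round(1) if k.sum()>5 else None
  print(x,'carr',f(m),'pad',f(p),'block',f(b))
b=(z>37)&(z<43)&(q[:,0]<1)&(q[:,0]>-70)&(q[:,1]>-155)&(q[:,1]<-3);print(np.percentile(q[b],[.5,99.5],axis=0))
E
```

```text
-48 carr [-207.8 -189.7] pad [-169.5 -151.7] block [-165.  -100.6]
-40 carr [-208.4 -189.7] pad [-169.3 -150.7] block [-166.5 -101. ]
-30 carr [-208.  -189.6] pad [-169.1 -150.6] block [-166.7 -100.8]
-20 carr [-208.1 -189.6] pad [-169.7 -152.5] block [-166.6 -100.8]
-12 carr [-208.2 -189.5] pad [-169.6 -151.3] block [-165.5 -101. ]
[[-5.91925994e+01 -1.54287361e+02]
 [-1.34707679e-01 -3.79127839e+00]]
```

View pics/w5.png

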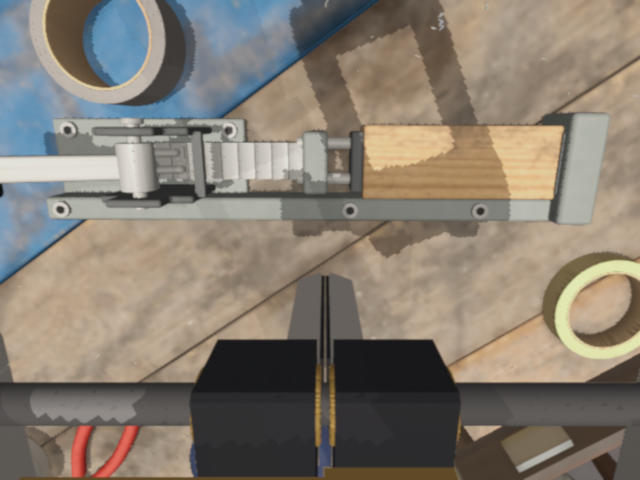

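The picture shows the block against the fence and the anvil (x≈560), with the pad on its end (x≈357). The carriage front is at x≈327. The gap between carriage and pad is about 19.6 mm, so the pad is pushed in about 12 mm. Before this stroke it was about 2 mm at most. The job is done, so I'm handing it in.

```bash
python3 -c "
from bench import robot
print(robot.close_job())"
```

```text
the job is handed in; nothing more can be done
None
```

The pine block is flat against the fence and pinned to the anvil after three full lever strokes, with the sprung pad pushed in about 12 mm (not bottomed out), and the job is handed in; no verdict was returned.

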